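# Fetch a sample pot from under a low shelf with a reacher

## Task

The purple-capped sample pot has been pushed under the low wire shelf. Hold the reacher by its squeeze handle, slide its open jaws round that pot, squeeze the trigger to grip it and draw it out with the reacher, still gripped, onto the open bench in front, at least two centimetres clear of the shelf; then let the trigger go, leaving the pot standing upright on the bench and the reacher lying flat beside it. Do not touch the purple pot with the gripper fingers or knock it over, and leave the blue- and yellow-capped pots where they are.

Things in the scene. Friction and masses are not known exactly. Their poses are not given: they have to be found in the camera images.
- reacher: Reacher lying flat, 0.22 kg. Origin: on the bench under the middle of its squeeze handle; x along the shaft to the jaws, y left, z up. Handle 100 mm long, 50 mm high, 56 mm across: fixed blue grip, outer face at y +28 mm; orange trigger, outer face at y -28 mm at rest, x -32 to +32, z 7 to 47 mm. Take it from above, a finger on each side, about 30 mm up; it slides on its flat underside.
- trigger (a joint): Trigger travel towards the grip, m: 0 released (jaws open) to 0.018 (jaws nearly shut); the jaw gap shrinks 3.3 mm per mm. Springs back: 6 N to start it, 10 N at the end. Fingers 52 mm apart hold the tool lightly, jaw gap still about 61 mm. On a pot it stops near 0.012 (handle 44 mm across); 20 to 30 N then grips firmly. Squeezing between two fingers shifts the tool right by half the travel.
- reacher_jaws (a point): Point midway between the two black jaw pads, 180 mm ahead of the reacher's origin on its x axis, 22 mm above the bench; axes as the reacher's. Pads 40 mm long, 9 to 35 mm above the bench, 74 mm apart when open (98 mm over all at the tips, which reach 20 mm beyond this point); they close symmetrically on this point.
- pot_purple: The pot to fetch: white round sample pot with a purple cap and band, 34 mm in diameter, 42 mm high, about 45 g, standing upright. Origin: centre of its underside, z up.
- pot_blue: Same pot with a blue cap: leave alone. Origin: centre of its underside.
- pot_amber: Same pot with a yellow cap: leave alone. Origin: centre of its underside.
- shelf: Fixed wire shelf, 400 mm wide (y), 175 mm deep, 60 mm clear below the wires, legs 12 mm thick at y +-195 mm. Origin: on the bench, middle of the front edge; x points straight in under it. The pots stand side by side under it, 110 mm apart, centres 30 to 45 mm behind the front edge, in any order. Boxes up to 150 mm above the bench stand on it from 95 mm behind that edge.
Things that resemble listed ones, but are neither listed nor needed, are in the scene too. Leave any pink, red or turquoise look-alike of the pot_purple alone.

How it is judged (in metres and radians):
On the way, in this order (a step that is already met when the one before it is completed fails the run):
1. the reacher's jaws are squeezed shut on the purple pot while it is still under the shelf (value of joint trigger above 0.006 m and contact force between reacher and pot_purple above 1 N and x of pot_purple in the frame of reacher between 0.15 and 0.21 m and x of pot_purple in the frame of shelf above 0 m), for 0.2 s.
2. the purple pot, still gripped in the jaws, is drawn out from under the shelf and clear of it (value of joint trigger above 0.006 m and contact force between reacher and pot_purple above 0.5 N and x of pot_purple in the frame of shelf below -0.029 m), for 0.1 s.
At the end, for the whole second after the job is handed in: The purple pot stands on the bench in front of the shelf, upright within 10 degrees and at rest, its centre at least 29 mm in front of the shelf's front edge (12 mm clear); the trigger is released (under 3 mm) and the reacher lies flat on the bench at rest (x of pot_purple in the frame of shelf below -0.029 m and angle between each of pot_purple, reacher's own z axis and vertical below 0.17 rad and height (world z) of pot_purple between -0.005 and 0.008 m and linear speed of each of pot_purple, reacher below 0.02 m/s and value of joint trigger below 0.003 m and height (world z) of reacher between -0.005 and 0.01 m); the robot touches nothing.
It fails at once if the gripper fingers touch the purple pot (contact force between the fingers and pot_purple above 0.5 N).
It fails at once if the purple pot is knocked over (angle between pot_purple's own z axis and vertical above 0.6 rad).
It fails at once if the blue pot is shifted by more than 15 mm (distance of pot_blue from where it was at the start of the episode above 0.015 m).
It fails at once if the yellow-capped pot is shifted by more than 15 mm (distance of pot_amber from where it was at the start of the episode above 0.015 m).
It also fails if it takes over 42 s, if anything falls off the work surface, if the arm or the gripper's body presses on something with over 40 N, if the wrist force passes 120 N, or if a joint passes its speed limit or range.

## Robot

A 6-joint arm with a two-finger parallel gripper is mounted at the origin on the work surface. World frame = base frame: x ahead of the robot, y to its left, z up, the work surface at z = 0. Lengths are in m, angles in degrees, forces in N, time in s.
With the tool pointing down it reaches from about 0.35 to 0.875 m from the base axis. Payload 4.2 kg.
Tool frame: the origin (TCP) lies between the finger pads; the fingertips stand 19 mm ahead of it and the grasp point (between the pads) is the TCP; z points along the fingers, y is the direction in which the jaws open and shut (so a half turn about z gives the same grasp; the last joint's range is limited). The gripper opens to 85 mm and grips with 20 to 120 N. Pads are 22 mm wide; open, the fingers measure 114 mm over their backs; the gripper's body (76 mm by 85 mm) begins 54 mm behind the grasp point. The pads swing forward as they close: fully open they stand 13 mm farther back than shut.
Start: joints at [-60.126, 22.042, 0.453, 0, -68.411, -14.817], TCP at [0.162, -0.604, 0.25] pointing down, gripper open.
Joint ranges: [-179.83, 179.83], [-69.29, 118.12], [-61.27, 80.66], [-181.25, 117.63], [-171.15, -9.14], [-177.46, 177.46]. Speed limits (degrees/s): [159.86, 159.86, 180, 180, 180, 180].

## Interface

Orientations are given as a 3x3 rotation matrix whose columns are the frame's x, y, z axes.
In Python, from cell import bot, eyes, sign_off gives the robot as it stands.
- The arm moves only by the tool move_arm, never from a script. Its argument "moves" is a list of rows, each an object with "turn": the turn, a rotation vector about the world's x, y, z in rad, a list of three; "xyz": the shift along the world's x, y, z in mm, a list of three; "jaw": the opening in per cent of the stroke, from 0 (shut) to 100 (fully open). A call has 1 to 20 rows; each row is the pose to reach, as a shift and turn from the pose commanded when the call began; what a row does not reach only later rows make up. A row lasts 1/12 s, in which the tool goes at most 41.7 mm and 7.16 degrees, less where a joint would pass 70% of its speed; a pose out of reach is approached as far as the arm can. A call with a gripper value outside its range is refused whole. The fingers move at their own pace and stop on an object; "grip_force" is the grip in N (left out, the last holds). Time passes only in rows, so rows that repeat a pose let the fingers close. It gives the time, the measured TCP pose, the force and the opening at its end, in the units of the state.
- bot.get_state(): the state, without advancing time (a new reading comes with each control period).
- eyes.read_camera(name): name is "scene" or "top" or "wrist"; returns the picture (480x640x3 uint8, red, green, blue); there is no depth.
- eyes.camera_params(name): a dict with "fx", "fy", "cx", "cy" (pixels), "dist" ([k1, k2, p1, p2, k3] as OpenCV has them; the pictures are not rectified), "R" (3x3) and "t" (3): a world point X has camera coordinates R X + t. Camera axes: x right, y down, z forward; pixel columns grow to the right and rows downward; lengths in m; the calibration is good to about 2 mm. A picture is of the moment at which its call begins: read the wrist's pose just before it. camera_params takes no time and is no camera call; for the wrist camera it gives the pose at the moment of the call.
- sign_off(): hands the job in, once; it reports no verdict.
The state is a dict: "time": time; "qpos": joint angles; "dq": joint speeds; "joint_efforts": joint torques, N m; "position": TCP position; "ee_rot": TCP orientation; "ft_force": force on the tool from outside, world axes, zero at the start; "wrist_torque": the same for the moment, N m; "opening": finger opening in m.
Only numpy, scipy, OpenCV 4.12 (cv2) and the standard library are available. Lean on these libraries where they do the work, as an engineer would, in place of code of your own. Each camera call takes 0.05 s, during which the arm holds its last target.

## Working session

There is one attempt and no reset: what is moved stays moved. The work goes in short steps, Python scripts to look and compute and a tool call to move; the robot and the scene stay as the last step left them, time stands still between calls to the robot, and variables do not carry over. Pictures are saved under pics/ and viewed, and the job is handed in when it is done.

Besides the shell and the picture viewer there is one more tool, called after ">>>" as a command line: name --argument value ..., lists and objects as JSON in quotes. move_arm: Moves the arm, as the interface text tells. Its arguments: {"type":"object","properties":{"moves":{"type":"array","items":{"type":"object","properties":{"turn":{"type":"array","items":{"type":"number"}},"xyz":{"type":"array","items":{"type":"number"}},"jaw":{"type":"number"}}}},"grip_force":{"type":"number"}},"required":["moves"]}

```bash
mkdir -p pics; ls; cat > h.py <<'E'
import numpy as np, cv2
from cell import bot, eyes, sign_off
def snap(n,f):
    p=eyes.camera_params(n); im=eyes.read_camera(n)
    cv2.imwrite(f'pics/{f}.png',im[:,:,::-1]); return im,p
def ray(p,uv):
    K=np.array([[p['fx'],0,p['cx']],[0,p['fy'],p['cy']],[0,0,1]])
    u=cv2.undistortPoints(np.array(uv,float).reshape(-1,1,2),K,np.array(p['dist'])).reshape(-1,2)
    R=np.array(p['R']);t=np.array(p['t'])
    d=np.c_[u,np.ones(len(u))]@R
    return -R.T@t,d
def onz(p,uv,z):
    c,d=ray(p,uv); s=(z-c[2])/d[:,2]; return c+s[:,None]*d
E
python3 - <<'E'
from h import *
print(bot.get_state())
for n in('scene','top'):
    im,p=snap(n,n+'0'); print(n,-np.array(p['R']).T@np.array(p['t']))
E
```

```text
pics
{'time': 0.0, 'qpos': array([-6.01274453e+01,  2.20893220e+01,  3.80043052e-01, -2.97151478e-02,
       -6.84110102e+01, -1.48155846e+01]), 'dq': array([-0.08989871,  0.0011775 , -0.00316795, -0.01472926,  0.00434323,
       -0.1345668 ]), 'joint_efforts': array([ 1.12921185e-03, -3.92291415e+01,  1.88403332e+01,  4.18613881e+00,
       -4.67799866e-03, -1.18299557e-06]), 'position': array([ 0.16223397, -0.6030135 ,  0.24923662]), 'ee_rot': array([[-9.65717665e-01, -2.59593909e-01, -6.27478903e-04],
       [-2.59594658e-01,  9.65715469e-01,  2.06065048e-03],
       [ 7.10337707e-05,  2.15289674e-03, -9.99997680e-01]]), 'ft_force': array([0.9655531 , 1.23688656, 0.28127722]), 'wrist_torque': array([ 0.01846152, -0.02213133,  0.01020457]), 'opening': 0.08539400181104509}
scene [1.21633926 0.19384882 0.82442689]
top [ 0.49773269 -0.06042671  0.70403924]
```

View pics/scene0.png

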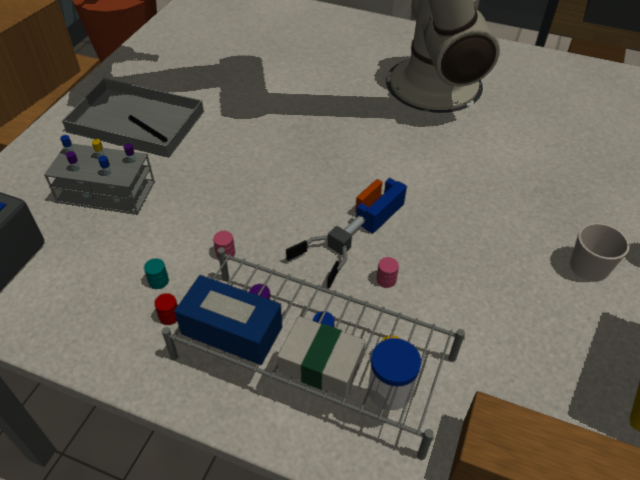

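View pics/top0.png

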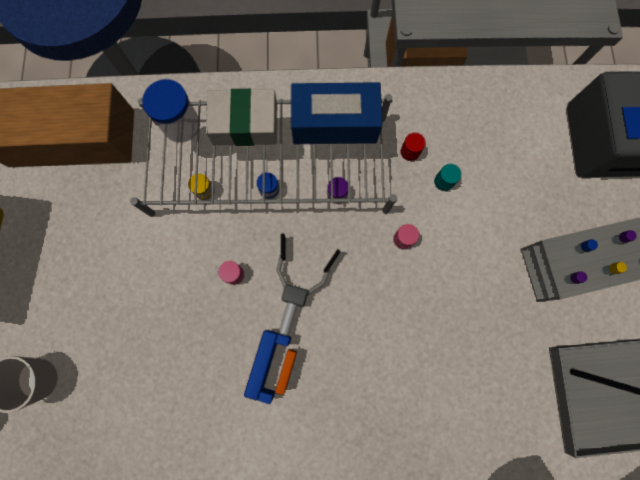

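```bash
python3 - <<'E'
from h import *
p=eyes.camera_params('top'); im=cv2.imread('pics/top0.png'); hsv=cv2.cvtColor(im,cv2.COLOR_BGR2HSV)
ps=eyes.camera_params('scene'); ims=cv2.imread('pics/scene0.png'); hs=cv2.cvtColor(ims,cv2.COLOR_BGR2HSV)
def comps(h,lo,hi,a=30):
    m=cv2.inRange(h,np.array(lo),np.array(hi)); n,l,s,c=cv2.connectedComponentsWithStats(m)
    return [(s[i],c[i],l==i) for i in range(1,n) if s[i,4]>a]
for nm,lo,hi in(('purple',(130,100,40),(155,255,255)),('blue',(105,150,40),(128,255,255)),('orange',(3,180,80),(16,255,255)),('yellow',(20,150,80),(32,255,255)),('black',(0,0,0),(180,255,28))):
  for V,h,P in(('top',hsv,p),('scene',hs,ps)):
    for s,c,m in comps(h,lo,hi):
        z=.042 if nm in('purple','yellow') else .05
        r=cv2.minAreaRect(np.argwhere(m)[:,::-1].astype(np.float32))
        if (V=='top' and 120<c[0]<460 and c[1]<420) or(V=='scene' and 150<c[0]<500 and c[1]>160): print(V,nm,s,c.round(1),np.round(r[0]+r[1]+(r[2],),1),onz(P,[c],z).round(4)[0])
# shelf front edge corners at z~.06
print(onz(p,[(135,201),(396,201)],.065).round(4))
bp=cv2.resize(im[150:420,140:440],None,fx=2,fy=2,interpolation=cv2.INTER_CUBIC);cv2.imwrite('pics/crop1.png',bp)
E
```

```text
top purple [333 177  15  21 268] [339.5 187. ] [340. 187.  20.  14.  90.] [ 0.7137 -0.1017  0.042 ]
scene purple [249 284  14  11  87] [255.7 288.7] [255.6 287.8   8.9  11.6  26.6] [ 0.7101 -0.1065  0.042 ]
scene purple [260 286  10  13  78] [265.4 292.5] [266.2 292.1   8.5  10.7  26.6] [ 0.7111 -0.0893  0.042 ]
top blue [ 143   80   44   42 1412] [164.1 100. ] [164.2  99.8  39.6  43.1  45. ] [0.8689 0.1802 0.05  ]
top blue [ 292   83   90   45 2819] [336.1 105.7] [336.3 105.   43.7  89.3  89. ] [ 0.8489 -0.101   0.05  ]
top blue [265 173  13  20 204] [269.9 182.6] [271.  182.5  19.   12.   90. ] [0.7213 0.0074 0.05  ]
top blue [257 175   5  16  60] [259.4 182.7] [259.  182.5  15.    4.   90. ] [0.7217 0.0237 0.05  ]
top blue [ 244  331   46   72 1253] [263.2 365.3] [266.9 366.1  27.7  69.9  16.9] [0.4444 0.0195 0.05  ]
scene blue [ 357  179   49   54 1225] [382.8 205.6] [381.4 203.8  29.2  58.7  46.3] [0.4662 0.0245 0.05  ]
scene blue [ 175  276  105   70 2938] [229.4 310.2] [227.6 307.6  96.1  46.7  21.4] [ 0.7669 -0.1228  0.05  ]
scene blue [313 312   9  10  49] [317.  316.4] [317
[... 1170 characters left out ...]
7934 -0.153   0.05  ]
top black [282 235   3  25  72] [283.  247.2] [283. 247.  24.   2.  90.] [ 0.6182 -0.0118  0.05  ]
top black [325 251  14  21  66] [331.5 261. ] [331.5 261.    2.8  23.9  32.7] [ 0.595  -0.0848  0.05  ]
scene black [328 236  15  18 154] [334.8 244.3] [335.1 244.4  19.2   9.3  32. ] [ 0.5825 -0.0217  0.05  ]
scene black [287 242  20  18 214] [296.2 250.4] [296.2 250.4   9.8  24.1  63.4] [ 0.6191 -0.0757  0.05  ]
scene black [327 262  12  26 121] [332.1 274.4] [332.2 274.1   5.6  26.8  28.1] [ 0.6435 -0.0031  0.05  ]
scene black [302 367  19  21 287] [311.  377.3] [310.9 377.3  23.9  14.2  20.6] [0.825  0.0348 0.05  ]
[[ 0.6935  0.2128  0.065 ]
 [ 0.6817 -0.1849  0.065 ]]
```

```bash
python3 - <<'E'
import cv2
a=cv2.imread('pics/top0.png')[160:260,280:430]
b=cv2.imread('pics/scene0.png')[250:350,200:350]
import numpy as np
cv2.imwrite('pics/crop2.png',np.hstack([cv2.resize(a,(400,266),interpolation=2),cv2.resize(b,(400,266),interpolation=2)]))
E
```

```text
(no output)
```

View pics/crop1.png

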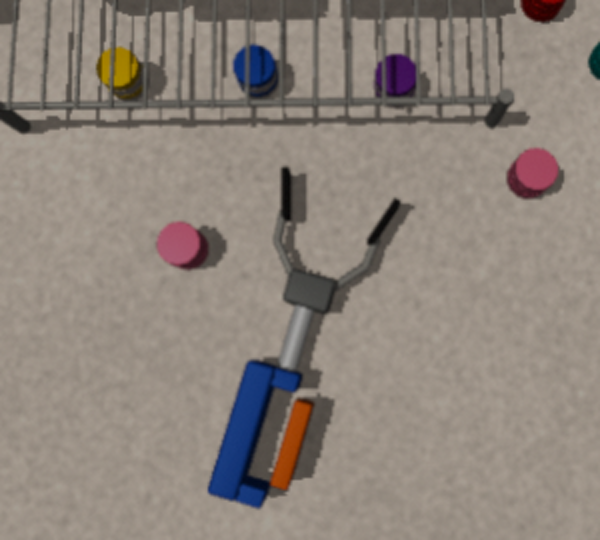

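View pics/crop2.png

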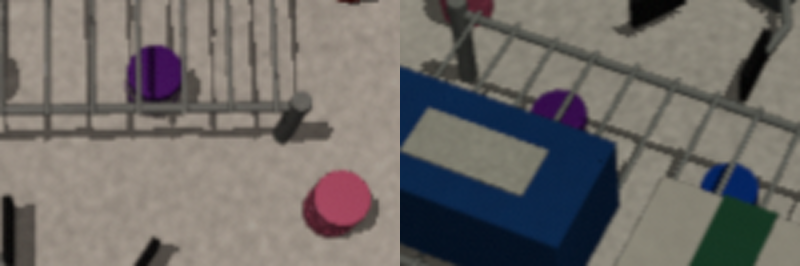

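```bash
python3 - <<'E'
from h import *
p=eyes.camera_params('top'); im=cv2.imread('pics/top0.png'); hsv=cv2.cvtColor(im,cv2.COLOR_BGR2HSV)
def mask(lo,hi,box):
    m=cv2.inRange(hsv,np.array(lo),np.array(hi)); k=np.zeros_like(m); x,y,w,h=box; k[y:y+h,x:x+w]=m[y:y+h,x:x+w]; return np.argwhere(k)[:,::-1].astype(float)
B=onz(p,mask((105,120,30),(128,255,255),(230,320,90,100)),.05)[:,:2]
O=onz(p,mask((3,150,60),(16,255,255),(230,320,90,100)),.047)[:,:2]
for n,P in(('blue',B),('or',O),('both',np.r_[B,O])):
    r=cv2.minAreaRect((P*1000).astype(np.float32)); print(n,np.round(r[0],1),np.round(r[1],1),round(r[2],1), np.round(cv2.boxPoints(r),0).tolist())
L=onz(p,mask((0,0,0),(180,255,40),(276,230,14,30)),.035); R=onz(p,mask((0,0,0),(180,255,40),(320,246,24,32)),.035)
print(L.mean(0),R.mean(0),(L.mean(0)+R.mean(0))/2, L.max(0),R.max(0), np.linalg.norm(L.mean(0)-R.mean(0)))
# shaft axis: pixels from crop1 (300,312)->(288,366), hub centre (310,290)
print(onz(p,[(140+310/2,150+290/2)],.03))
E
```

```text
blue [443.4  13.8] [41.  99.3] 71.8 [[390.0, 10.0], [484.0, -21.0], [497.0, 18.0], [403.0, 49.0]]
or [434.1 -12.5] [14.  64.1] 71.3 [[401.0, -9.0], [462.0, -29.0], [467.0, -16.0], [406.0, 4.0]]
both [441.1   7. ] [55.3 99.3] 71.7 [[385.0, -4.0], [480.0, -35.0], [497.0, 18.0], [403.0, 49.0]]
[ 0.62194303 -0.0100124   0.035     ] [ 0.59734821 -0.08562944  0.035     ] [ 0.60964562 -0.04782092  0.035     ] [ 0.64189756 -0.00741682  0.035     ] [ 0.61413594 -0.07334539  0.035     ] 0.07951629733574796
[[ 0.54666219 -0.02774582  0.03      ]]
```

The purple-pot candidates in the top view are:
- (339,187): dark purple cap, under the shelf
- (407,236) and (231,272): pink
- (413,146): red
- (448,177): turquoise
- (579,277) and (628,237): purple tubes in the rack

I choose (339,187). The close crop shows a purple cap under the wires, at about (0.713, -0.101) and 30 mm behind the front edge. The handle is at (0.441, 0.007) with yaw -18°, and its 55×99 mm size and the jaw midpoint both agree with the description.

>>> move_arm --moves '[{"xyz": [279, 611, -100], "turn": [0, 0, -0.58], "jaw": 100}, {"xyz": [279, 611, -100], "turn": [0, 0, -0.58], "jaw": 100}, {"xyz": [279, 611, -100], "turn": [0, 0, -0.58], "jaw": 100}, {"xyz": [279, 611, -100], "turn": [0, 0, -0.58], "jaw": 100}, {"xyz": [279, 611, -100], "turn": [0, 0, -0.58], "jaw": 100}, {"xyz": [279, 611, -100], "turn": [0, 0, -0.58], "jaw": 100}, {"xyz": [279, 611, -100], "turn": [0, 0, -0.58], "jaw": 100}, {"xyz": [279, 611, -100], "turn": [0, 0, -0.58], "jaw": 100}, {"xyz": [279, 611, -100], "turn": [0, 0, -0.58], "jaw": 100}, {"xyz": [279, 611, -100], "turn": [0, 0, -0.58], "jaw": 100}, {"xyz": [279, 611, -100], "turn": [0, 0, -0.58], "jaw": 100}, {"xyz": [279, 611, -100], "turn": [0, 0, -0.58], "jaw": 100}, {"xyz": [279, 611, -100], "turn": [0, 0, -0.58], "jaw": 100}, {"xyz": [279, 611, -100], "turn": [0, 0, -0.58], "jaw": 100}, {"xyz": [279, 611, -100], "turn": [0, 0, -0.58], "jaw": 100}, {"xyz": [279, 611, -100], "turn": [0, 0, -0.58], "jaw": 100}, {"xyz": [279, 611, -100], "turn": [0, 0, -0.58], "jaw": 100}, {"xyz": [279, 611, -100], "turn": [0, 0, -0.58], "jaw": 100}, {"xyz": [279, 611, -100], "turn": [0, 0, -0.58], "jaw": 100}, {"xyz": [279, 611, -100], "turn": [0, 0, -0.58], "jaw": 100}]'

```text
time: 1.77
position: [0.4407, 0.0072, 0.15]
ee_rot: [[-0.95, 0.312, -0.001], [0.312, 0.95, -0.0], [0.001, -0.001, -1.0]]
ft_force: [-0.1, -0.9, 0.0]
opening: 0.0851
```

```bash
python3 - <<'E'
from h import *
s=bot.get_state(); print(s['time'],s['position'],s['ee_rot'].round(3).tolist())
im,p=snap('wrist','w1')
E
```

```text
1.7667 [0.44072929 0.00718795 0.14998114] [[-0.95, 0.312, -0.001], [0.312, 0.95, -0.0], [0.001, -0.001, -1.0]]
```

View pics/w1.png

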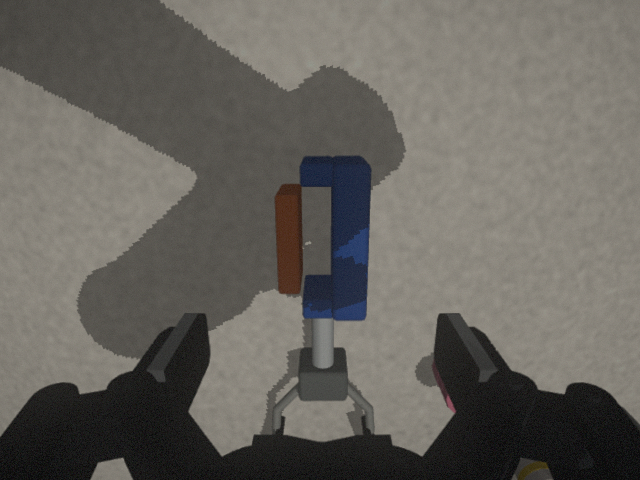

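The handle spans columns 276–370 and the fingers are centred on column 322, so they line up. Next I descend and hold the handle lightly.

>>> move_arm --moves '[{"xyz": [0, 0, -40], "jaw": 100}, {"xyz": [0, 0, -80], "jaw": 100}, {"xyz": [0, 0, -105], "jaw": 100}, {"xyz": [0, 0, -118], "jaw": 100}, {"xyz": [0, 0, -118], "jaw": 90}, {"xyz": [0, 0, -118], "jaw": 80}, {"xyz": [0, 0, -118], "jaw": 70}, {"xyz": [0, 0, -118], "jaw": 65}, {"xyz": [0, 0, -118], "jaw": 61}, {"xyz": [0, 0, -118], "jaw": 61}, {"xyz": [0, 0, -118], "jaw": 61}, {"xyz": [0, 0, -118], "jaw": 61}]' --grip_force 25

```text
schema error: expected keys turn, xyz, jaw
```

```bash
python3 - <<'E'
from h import *
im,p=snap('top','top1')
E
```

```text
(no output)
```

View pics/top1.png

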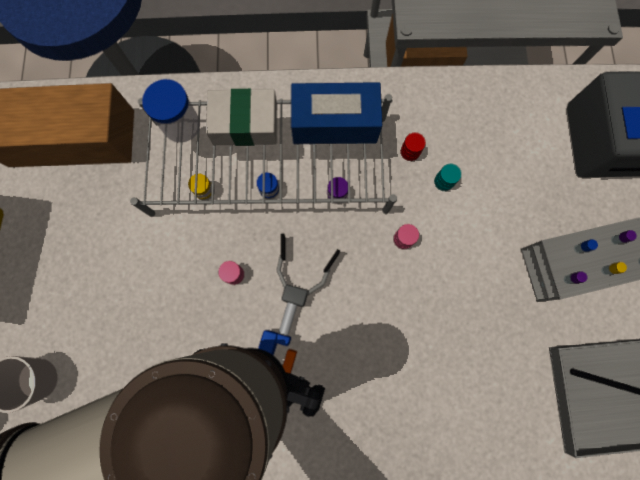

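The call was refused because each row needs all three keys, so I'm resending it. The top view still shows the jaws unobstructed.

>>> move_arm --moves '[{"xyz": [0, 0, -40], "turn": [0, 0, 0], "jaw": 100}, {"xyz": [0, 0, -80], "turn": [0, 0, 0], "jaw": 100}, {"xyz": [0, 0, -105], "turn": [0, 0, 0], "jaw": 100}, {"xyz": [0, 0, -118], "turn": [0, 0, 0], "jaw": 100}, {"xyz": [0, 0, -118], "turn": [0, 0, 0], "jaw": 90}, {"xyz": [0, 0, -118], "turn": [0, 0, 0], "jaw": 80}, {"xyz": [0, 0, -118], "turn": [0, 0, 0], "jaw": 70}, {"xyz": [0, 0, -118], "turn": [0, 0, 0], "jaw": 65}, {"xyz": [0, 0, -118], "turn": [0, 0, 0], "jaw": 61}, {"xyz": [0, 0, -118], "turn": [0, 0, 0], "jaw": 61}, {"xyz": [0, 0, -118], "turn": [0, 0, 0], "jaw": 61}, {"xyz": [0, 0, -118], "turn": [0, 0, 0], "jaw": 61}]' --grip_force 25

```text
time: 2.87
position: [0.4429, 0.0083, 0.0342]
ee_rot: [[-0.95, 0.311, 0.005], [0.311, 0.95, 0.002], [-0.004, 0.003, -1.0]]
ft_force: [-1.5, 1.4, 5.6]
opening: 0.0523
```

```bash
python3 - <<'E'
from h import *
im,p=snap('top','top2')
E
```

```text
(no output)
```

View pics/top2.png

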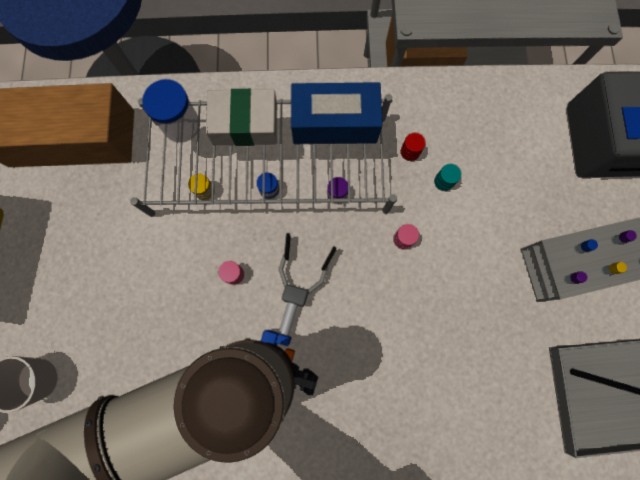

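>>> move_arm --moves '[{"xyz": [0, -8, 0], "turn": [0, 0, 0.024], "jaw": 61}, {"xyz": [0, -17, 0], "turn": [0, 0, 0.051], "jaw": 61}, {"xyz": [0, -26, 0], "turn": [0, 0, 0.078], "jaw": 61}, {"xyz": [0, -35, 0], "turn": [0, 0, 0.105], "jaw": 61}, {"xyz": [0, -44, 0], "turn": [0, 0, 0.132], "jaw": 61}, {"xyz": [0, -53, 0], "turn": [0, 0, 0.159], "jaw": 61}, {"xyz": [0, -62, 0], "turn": [0, 0, 0.186], "jaw": 61}, {"xyz": [0, -71, 0], "turn": [0, 0, 0.213], "jaw": 61}, {"xyz": [0, -80, 0], "turn": [0, 0, 0.24], "jaw": 61}, {"xyz": [0, -89, 0], "turn": [0, 0, 0.267], "jaw": 61}, {"xyz": [0, -94, 0], "turn": [0, 0, 0.281], "jaw": 61}, {"xyz": [0, -94, 0], "turn": [0, 0, 0.281], "jaw": 61}, {"xyz": [0, -94, 0], "turn": [0, 0, 0.281], "jaw": 61}]'

```text
time: 4.0
position: [0.4434, -0.0867, 0.0342]
ee_rot: [[-0.999, 0.036, 0.005], [0.036, 0.999, -0.0], [-0.005, 0.0, -1.0]]
ft_force: [0.5, -3.3, 6.9]
opening: 0.0519
```

```bash
python3 - <<'E'
from h import *
im,p=snap('top','top3'); hsv=cv2.cvtColor(im,cv2.COLOR_RGB2HSV)
cv2.imwrite('pics/top3c.png',cv2.resize(im[150:420,180:480,::-1],None,fx=2,fy=2,interpolation=2))
E
```

```text
(no output)
```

View pics/top3c.png

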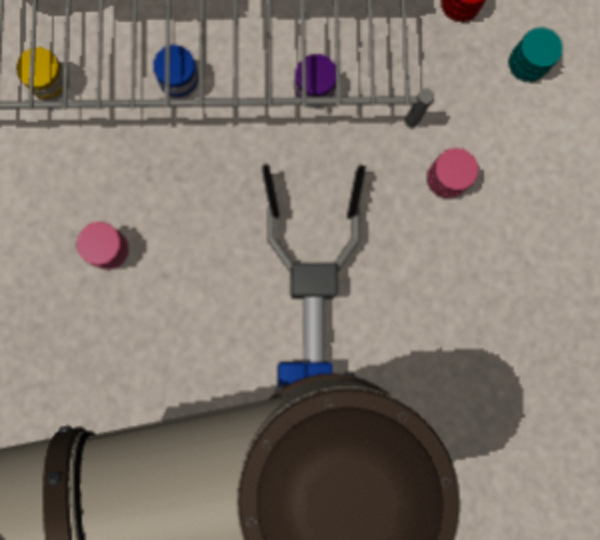

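The jaws are centred at about crop column 314 and the purple cap at 317, so they are in line. I'll measure the jaw midpoint against the pot before going in.

```bash
python3 - <<'E'
from h import *
p=eyes.camera_params('top'); im=cv2.imread('pics/top3.png'); hsv=cv2.cvtColor(im,cv2.COLOR_BGR2HSV)
def mask(lo,hi,box):
    m=cv2.inRange(hsv,np.array(lo),np.array(hi)); k=np.zeros_like(m); x,y,w,h=box; k[y:y+h,x:x+w]=m[y:y+h,x:x+w]; return np.argwhere(k)[:,::-1].astype(float)
L=onz(p,mask((0,0,0),(180,255,40),(308,228,14,34)),.035); R=onz(p,mask((0,0,0),(180,255,40),(350,228,16,34)),.035)
print(L.mean(0),R.mean(0),(L.mean(0)+R.mean(0))/2,L.max(0),R.max(0))
m=mask((130,90,30),(155,255,255),(325,170,30,40)); (c,r)=cv2.minEnclosingCircle(m.astype(np.float32)); print(c,r,onz(p,[c],.042))
E
```

```text
[ 0.62215548 -0.06075255  0.035     ] [ 0.62012962 -0.12716776  0.035     ] [ 0.62114255 -0.09396015  0.035     ] [ 0.64217631 -0.0562157   0.035     ] [ 0.6400854  -0.12034606  0.035     ]
(337.8763427734375, 187.24192810058594) 10.567282676696777 [[ 0.71331639 -0.09911761  0.042     ]]
```

>>> move_arm --moves '[{"xyz": [10, -0.3, 0], "turn": [0, 0, 0], "jaw": 61}, {"xyz": [20, -0.7, 0], "turn": [0, 0, 0], "jaw": 61}, {"xyz": [30, -1, 0], "turn": [0, 0, 0], "jaw": 61}, {"xyz": [40, -1.3, 0], "turn": [0, 0, 0], "jaw": 61}, {"xyz": [50, -1.7, 0], "turn": [0, 0, 0], "jaw": 61}, {"xyz": [60, -2, 0], "turn": [0, 0, 0], "jaw": 61}, {"xyz": [70, -2.3, 0], "turn": [0, 0, 0], "jaw": 61}, {"xyz": [78, -2.6, 0], "turn": [0, 0, 0], "jaw": 61}, {"xyz": [85, -3, 0], "turn": [0, 0, 0], "jaw": 61}, {"xyz": [90, -3, 0], "turn": [0, 0, 0], "jaw": 61}, {"xyz": [93, -3, 0], "turn": [0, 0, 0], "jaw": 61}, {"xyz": [93, -3, 0], "turn": [0, 0, 0], "jaw": 61}, {"xyz": [93, -3, 0], "turn": [0, 0, 0], "jaw": 61}]'

```text
time: 5.13
position: [0.5331, -0.0897, 0.0328]
ee_rot: [[-0.999, 0.037, -0.003], [0.037, 0.999, -0.0], [0.003, -0.0, -1.0]]
ft_force: [-3.9, -0.6, 3.9]
opening: 0.0521
```

```bash
python3 - <<'E'
from h import *
im,p=snap('top','top4')
cv2.imwrite('pics/top4c.png',cv2.resize(im[130:330,240:440,::-1],None,fx=3,fy=3,interpolation=2))
E
```

```text
(no output)
```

View pics/top4c.png

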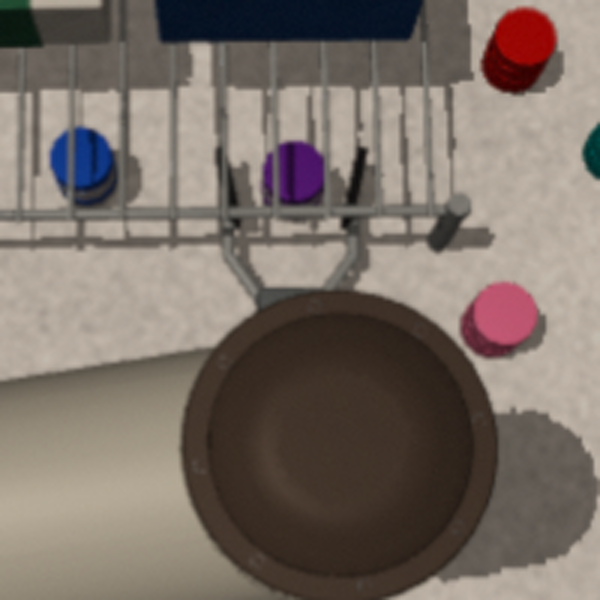

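The pads (crop columns 230 and 355, rows 148–228) straddle the purple cap at (294,172). The cap is about 6 mm ahead of the pad middle, so I'll go 6 mm deeper and then squeeze.

>>> move_arm --moves '[{"xyz": [3, 0, 0], "turn": [0, 0, 0], "jaw": 61}, {"xyz": [6, 0, 0], "turn": [0, 0, 0], "jaw": 61}, {"xyz": [6, 0, 0], "turn": [0, 0, 0], "jaw": 59}, {"xyz": [6, 0, 0], "turn": [0, 0, 0], "jaw": 57}, {"xyz": [6, 0, 0], "turn": [0, 0, 0], "jaw": 55}, {"xyz": [6, 0, 0], "turn": [0, 0, 0], "jaw": 53}, {"xyz": [6, 0, 0], "turn": [0, 0, 0], "jaw": 51}, {"xyz": [6, 0, 0], "turn": [0, 0, 0], "jaw": 48}, {"xyz": [6, 0, 0], "turn": [0, 0, 0], "jaw": 45}, {"xyz": [6, 0, 0], "turn": [0, 0, 0], "jaw": 42}, {"xyz": [6, 0, 0], "turn": [0, 0, 0], "jaw": 40}, {"xyz": [6, 0, 0], "turn": [0, 0, 0], "jaw": 40}, {"xyz": [6, 0, 0], "turn": [0, 0, 0], "jaw": 40}, {"xyz": [6, 0, 0], "turn": [0, 0, 0], "jaw": 40}, {"xyz": [6, 0, 0], "turn": [0, 0, 0], "jaw": 40}]' --grip_force 25

```text
time: 6.43
position: [0.5402, -0.0882, 0.0341]
ee_rot: [[-0.999, 0.035, 0.001], [0.035, 0.999, 0.001], [-0.0, 0.001, -1.0]]
ft_force: [-6.5, 6.1, 12.0]
opening: 0.0437
```

```bash
python3 - <<'E'
from h import *
im,p=snap('top','top5')
cv2.imwrite('pics/top5c.png',cv2.resize(im[130:330,240:440,::-1],None,fx=3,fy=3,interpolation=2))
E
```

```text
(no output)
```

View pics/top5c.png

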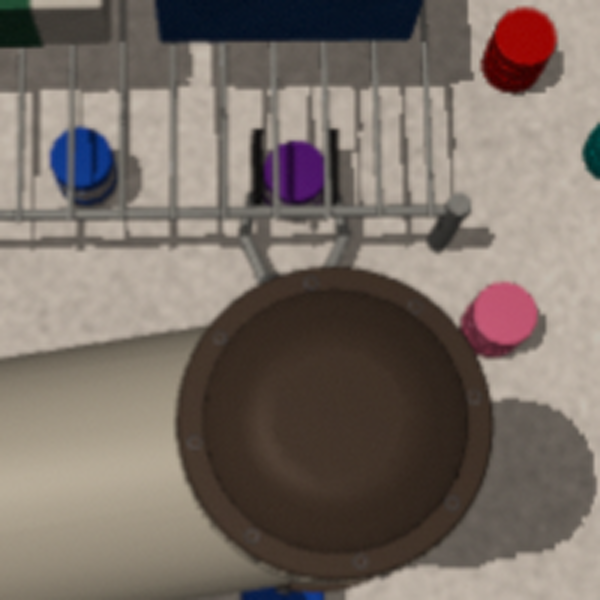

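The handle stopped at 43.7 mm across with the pads against both sides of the purple cap, which is the grip described. Now I draw it out.

>>> move_arm --moves '[{"xyz": [-4, 0.1, 0], "turn": [0, 0, 0], "jaw": 40}, {"xyz": [-10, 0.3, 0], "turn": [0, 0, 0], "jaw": 40}, {"xyz": [-18, 0.6, 0], "turn": [0, 0, 0], "jaw": 40}, {"xyz": [-26, 0.9, 0], "turn": [0, 0, 0], "jaw": 40}, {"xyz": [-34, 1.2, 0], "turn": [0, 0, 0], "jaw": 40}, {"xyz": [-42, 1.5, 0], "turn": [0, 0, 0], "jaw": 40}, {"xyz": [-50, 1.8, 0], "turn": [0, 0, 0], "jaw": 40}, {"xyz": [-58, 2, 0], "turn": [0, 0, 0], "jaw": 40}, {"xyz": [-66, 2.3, 0], "turn": [0, 0, 0], "jaw": 40}, {"xyz": [-74, 2.6, 0], "turn": [0, 0, 0], "jaw": 40}, {"xyz": [-82, 2.9, 0], "turn": [0, 0, 0], "jaw": 40}, {"xyz": [-90, 3.2, 0], "turn": [0, 0, 0], "jaw": 40}, {"xyz": [-96, 3.4, 0], "turn": [0, 0, 0], "jaw": 40}, {"xyz": [-100, 3.5, 0], "turn": [0, 0, 0], "jaw": 40}, {"xyz": [-100, 3.5, 0], "turn": [0, 0, 0], "jaw": 40}, {"xyz": [-100, 3.5, 0], "turn": [0, 0, 0], "jaw": 40}, {"xyz": [-100, 3.5, 0], "turn": [0, 0, 0], "jaw": 40}]'

```text
time: 7.9
position: [0.4439, -0.0855, 0.0342]
ee_rot: [[-0.999, 0.034, 0.008], [0.034, 0.999, 0.001], [-0.008, 0.001, -1.0]]
ft_force: [3.0, 1.2, 11.0]
opening: 0.0431
```

```bash
python3 - <<'E'
from h import *
im,p=snap('top','top6')
cv2.imwrite('pics/top6c.png',cv2.resize(im[130:330,240:440,::-1],None,fx=3,fy=3,interpolation=2))
E
```

```text
(no output)
```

View pics/top6c.png

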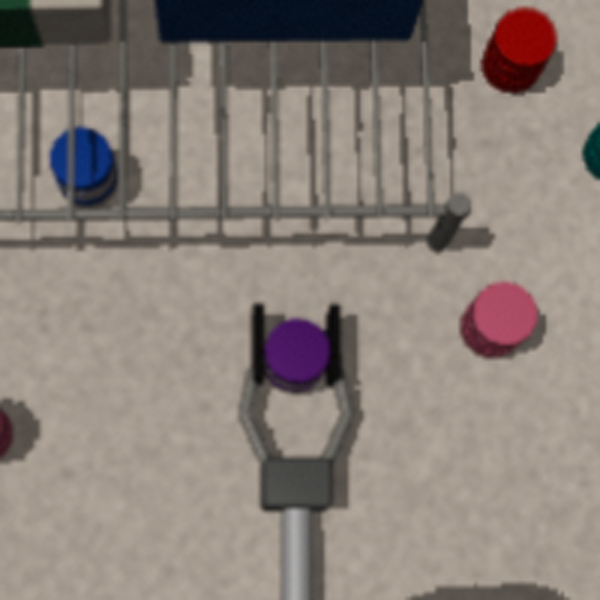

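The pot stands gripped at crop (297,352), well clear of the shelf edge at row 240. Next I release slowly, open fully and rise.

>>> move_arm --moves '[{"xyz": [0, 0, 0], "turn": [0, 0, 0], "jaw": 50}, {"xyz": [0, 0, 0], "turn": [0, 0, 0], "jaw": 53}, {"xyz": [0, 0, 0], "turn": [0, 0, 0], "jaw": 56}, {"xyz": [0, 0, 0], "turn": [0, 0, 0], "jaw": 59}, {"xyz": [0, 0, 0], "turn": [0, 0, 0], "jaw": 62}, {"xyz": [0, 0, 0], "turn": [0, 0, 0], "jaw": 65}, {"xyz": [0, 0, 0], "turn": [0, 0, 0], "jaw": 70}, {"xyz": [0, 0, 0], "turn": [0, 0, 0], "jaw": 80}, {"xyz": [0, 0, 0], "turn": [0, 0, 0], "jaw": 90}, {"xyz": [0, 0, 0], "turn": [0, 0, 0], "jaw": 95}, {"xyz": [0, 0, 0], "turn": [0, 0, 0], "jaw": 95}, {"xyz": [0, 0, 0], "turn": [0, 0, 0], "jaw": 95}, {"xyz": [0, 0, 0], "turn": [0, 0, 0], "jaw": 95}]'

```text
time: 9.03
position: [0.4403, -0.086, 0.0322]
ee_rot: [[-0.999, 0.036, -0.0], [0.036, 0.999, -0.0], [0.0, -0.0, -1.0]]
ft_force: [-1.4, -0.3, -1.1]
opening: 0.0812
```

```bash
python3 - <<'E'
from h import *
im,p=snap('top','top7'); im2,_=snap('wrist','w7')
cv2.imwrite('pics/c7.png',np.hstack([cv2.resize(im[130:330,240:440,::-1],(400,400)),cv2.resize(im2[:,:,::-1],(400,400))]))
E
```

```text
(no output)
```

View pics/c7.png

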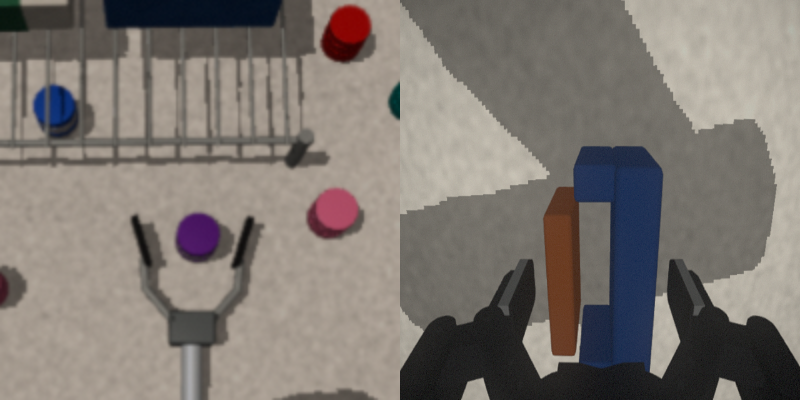

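The jaws are open, the pot stands at (198,236), and both fingers are clear of the handle. Now I lift.

>>> move_arm --moves '[{"xyz": [0, 0, 10], "turn": [0, 0, 0], "jaw": 100}, {"xyz": [0, 0, 25], "turn": [0, 0, 0], "jaw": 100}, {"xyz": [0, 0, 50], "turn": [0, 0, 0], "jaw": 100}, {"xyz": [0, 0, 85], "turn": [0, 0, 0], "jaw": 100}, {"xyz": [0, 0, 120], "turn": [0, 0, 0], "jaw": 100}, {"xyz": [0, 0, 160], "turn": [0, 0, 0], "jaw": 100}, {"xyz": [-20, 0, 180], "turn": [0, 0, 0], "jaw": 100}, {"xyz": [-20, 0, 180], "turn": [0, 0, 0], "jaw": 100}, {"xyz": [-20, 0, 180], "turn": [0, 0, 0], "jaw": 100}]'

```text
time: 9.88
position: [0.4202, -0.0859, 0.2136]
ee_rot: [[-0.999, 0.036, 0.004], [0.036, 0.999, 0.001], [-0.003, 0.001, -1.0]]
ft_force: [-1.0, 0.0, -0.3]
opening: 0.0856
```

```bash
python3 - <<'E'
from h import *
im,p=snap('top','top8'); im2,_=snap('scene','s8')
cv2.imwrite('pics/c8.png',np.hstack([cv2.resize(im[130:400,200:470,::-1],(400,400)),cv2.resize(im2[120:390,150:480,::-1],(400,400))]))
hsv=cv2.cvtColor(im,cv2.COLOR_RGB2HSV)
m=cv2.inRange(hsv,np.array((130,90,30)),np.array((155,255,255)));m[:,:250]=0;m[:,420:]=0
c,r=cv2.minEnclosingCircle(np.argwhere(m)[:,::-1].astype(np.float32)); print(c,r,onz(p,[c],.042))
E
```

```text
(338.6929931640625, 247.9385986328125) 11.545268058776855 [[ 0.61605919 -0.09681559  0.042     ]]
```

View pics/c8.png

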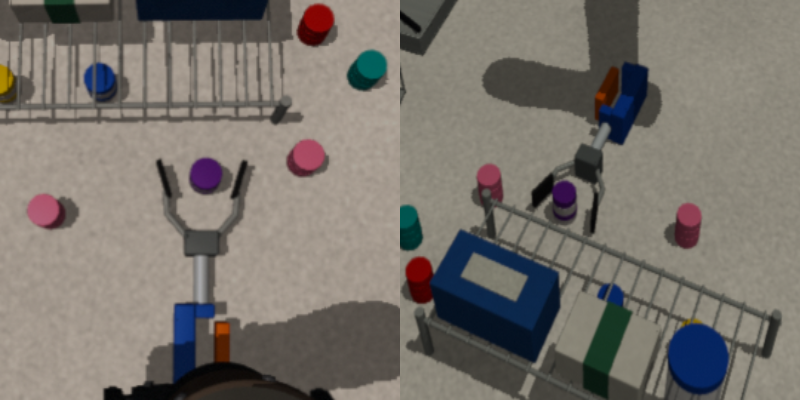

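The pot stands upright at (0.616, -0.097), about 68 mm in front of the shelf edge. The reacher lies flat with its jaws open, and the arm is clear of everything.

```bash
python3 -c "
from h import *
print(sign_off())"
```

```text
the job is handed in; nothing more can be done
None
```

The purple pot is out from under the shelf and standing on the open bench, and I handed the job in at about 10 s of the 42 s allowed. `sign_off()` gives no verdict, so what follows comes from my own checks.

- **What I did:** I held the reacher lightly by its handle, lined it up, slid the jaws round the purple pot and squeezed. The handle stopped at 43.7 mm across, against about 44 mm expected. I drew the pot out about 100 mm, let the trigger go and lifted clear.
- **Last checks:** The last pictures show the pot upright, its centre about 68 mm in front of the shelf edge. The reacher lies flat with its jaws and trigger open. The blue and yellow pots look unmoved, though I judged that by eye. The gripper was about 0.21 m up and touching nothing.
- **What disagreed:**
    - One move call was refused for missing keys, and I resent it.
    - With the jaws first round the pot, the pot was about 6 mm further in than planned, so I went 6 mm deeper before squeezing.
    - The wrist read up to 12 N upward while squeezing, well within the limits.

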